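# Let down the waxing board and put the kit back in its trays

### The job

The waxing is done: ease the wooden wedge back out from under the front edge of the tilted waxing board, without prising the board up, so that it comes gently down flat. Put the kit away, in any order: the wedge in the empty bay of the tray that already holds another wedge, the cork sanding block in the tray with the one large bay, and the two wax blocks in the two-bay tray, one in each bay. Leave everything lying flat on the floor of its bay, right way up, and let go of it.

Things in the scene. Friction and masses are not known exactly. Their poses are not given: they have to be found in the camera images.
- wedge: Dark wood wedge, 80 long, 34 wide, 28 mm high at the thick end, 3 mm at the thin end, sides upright. Origin: centre of its underside; z up, x from thick end (-x) to thin end (+x). At the start its thin 36 to 44 mm lie under the board's front edge, the thick end towards the robot; grip it across its width there. Pulled along its -x (some 5 to 10 N) it slides out, the board sinking.
- wax_large: Pink block of wax, 75 x 45 x 22 mm (x, y, z of its frame), lying flat; origin at the centre of its underside, z up. Belongs with the other wax block in the two-bay tray, in either bay.
- wax_small: Green block of wax, 70 x 42 x 20 mm (x, y, z of its frame), lying flat; origin at the centre of its underside, z up. Belongs with the other wax block in the two-bay tray, in either bay.
- cork: Brown cork sanding block, 110 x 60 x 35 mm (x, y, z of its frame), lying flat; origin at the centre of its underside, z up.
- wax_tray: Low plywood tray, fixed, 198 x 77 mm, with two equal empty bays end to end; origin: centre of its underside; z up, x along its length. Floor 6 mm above the bench; rims 8 mm wide, tops 14 mm above the bench. Each bay is 87 x 61 mm inside, centred at x = -47.5 and x = +47.5 mm, y = 0; one wax block lies in each, long side along the tray.
- cork_tray: Low plywood tray, fixed, 142 x 92 mm, with one large bay; origin: centre of its underside; z up, x along its length. Floor 6 mm above the bench; rims 8 mm wide, tops 14 mm above the bench. The bay is 126 x 76 mm inside, centred on the tray; the cork lies in it, long side along the tray.
- wedge_tray: Low plywood tray, fixed, 208 x 66 mm, with two bays end to end, the one at +x holding a second wedge, fixed; origin: centre of its underside; z up, x along its length. Floor 6 mm above the bench; rims 8 mm wide, tops 14 mm above the bench. The empty bay: 92 x 50 mm inside, centre at x = -50 mm, y = 0; the wedge lies in it on its underside, lengthwise, either way round.
- board (a joint): Angle (rad) of the waxing board: a plywood leaf 149 deep, 150 wide, 18 mm thick, hinged at its back edge to a batten on the bench, a dark oak panel on it (15 mm higher; 1.1 kg in all). 0 = flat on the bench, growing as its front edge lifts; it starts near 0.1, resting on the wedge, and falls by its own weight.

How it is judged:
By the outcome, as a careful person would: the job done as asked, in the order asked, and still so for the second after the job is handed in, with the robot touching nothing.
It also fails if it takes over 104 s, if anything falls off the work surface, if the arm or the gripper's body presses on something with over 40 N, if the wrist force passes 120 N, or if a joint passes its speed limit or range.

### The arm

A 6-joint arm with a two-finger parallel gripper is mounted at the origin on a cart in front of the work surface, level with it; the furniture and walls round the work are solid. World frame = base frame: x ahead of the robot, y to its left, z up, the work surface at z = 0. Lengths are in m, angles in degrees, forces in N, time in s.
With the tool pointing down it reaches from about 0.375 to 0.9 m from the base axis. Payload 3.1 kg.
Tool frame: the origin (TCP) lies on the centre line of the jaws, within the pads' length; the fingertips stand 17 mm ahead of it and the grasp point (between the pads) lies 2 mm behind it; z points along the fingers, y is the line along which they close (so a half turn about z gives the same grasp; the last joint's range is limited). The gripper opens to 87 mm and grips with 3 to 60 N. Pads are 19 mm wide; open, the fingers measure 117 mm over their backs; the gripper's body (75 mm by 190 mm) begins 51 mm behind the grasp point.
Start: joints at [61.736, 30.224, 82.088, -0, 67.689, -10.227], TCP at [0.193, 0.594, 0.24] pointing down, gripper open.
Joint ranges: [-176.69, 176.69], [-43.24, 126.21], [12.49, 139.97], [-82, 262], [0, 151.66], [-163.58, 163.58]. Speed limits (degrees/s): [159.86, 159.86, 180, 180, 180, 180].

### API

Orientations are given as a 3x3 rotation matrix whose columns are the frame's x, y, z axes.
In Python, from rig import bot, imaging, finder gives the robot as it stands. The module is installed in compiled form; this text tells all that it offers.
- The arm moves only by the tool play_rows, never from a script. Its argument "motion" is a list that holds one entry, the list of rows, each a list of 6 numbers: the shift along the tool's x, y, z in parts of the range, where 1.0 means 800 mm, then the turn, a rotation vector about the tool's x, y, z in shares of 180 degrees (1.0 is 180 degrees). In form: [[[dx, dy, dz, wx, wy, wz], ...]]. A call has 1 to 8 rows; each row is the pose to reach, as a shift and turn from the pose commanded when the call began, along the tool's axes at that moment; what a row does not reach only later rows make up. A row lasts 1/12 s, in which the tool goes at most 41.7 mm and 7.16 degrees, less where a joint would pass 70% of its speed; a pose out of reach is approached as far as the arm can. A call with a gripper value outside its range is refused whole. "fingers" is the finger opening in m, from 0 to 0.087, set as the call begins (left out, the last holds). The fingers move at their own pace and stop on an object; the grip force is fixed at half the most. Time passes only in rows, so rows that repeat a pose let the fingers close. It gives the time, the measured TCP pose, the force, the opening and the grip force at its end, in the units of the state.
- bot.read_state(): the state, without advancing time (a new reading comes with each control period).
- imaging.capture(name): name is "side" or "top"; returns a dict with "frame" (384x512x3 uint8, red, green, blue), "camera_matrix" (3x3 intrinsics, pixels), "k1" (the pictures are not rectified: a ray, as slopes to the right and down, at radius r is drawn at 1 + k1 r^2 times it, then the intrinsics apply), "R" (3x3) and "t" (3): a world point X has camera coordinates R X + t. Camera axes: x right, y down, z forward; pixel columns grow to the right and rows downward; lengths in m; the calibration is good to about 2 mm. A picture is of the moment at which its call begins. There is no depth.
- bot.hand_in(): hands the job in; it is judged then, once.
Trained networks look in the newest picture that a camera, given by its name, has taken for a name from the list of things; names that differ only in an ending like _2 or _b are one class to them, and where a whole thing is asked for, a point or a joint stands for the part that bears it (a point fixed in the world has none). Each returns a list of dicts, best first, with "confidence" (0 to 1); they miss things now and then, are a little off and sometimes report something else, mostly with a low value. They report only what shows in the picture. A call takes as long as a camera call.
- finder.recognise(camera, name): "at" ([x, y, z] in m, in world coordinates, good to about 4 mm: the middle of the surface that is visible of it).
- finder.outline_of(camera, name): "pixels" (384x512 bool, what is visible of it).
The state is a dict: "time_s": time; "joint_positions": joint angles; "qvel": joint speeds; "tau": joint torques, N m; "position": TCP position; "tcp_rot": TCP orientation; "force": force on the tool from outside, world axes, zero at the start; "moment": the same for the moment, N m; "opening": opening from 0.0 (shut) to 1.0 (fully open); "grasp_force": force on a finger pad.
Only numpy, scipy, OpenCV 4.12 (cv2) and the standard library are available. Lean on these libraries where they do the work, as an engineer would, in place of code of your own. Each camera call takes 0.05 s, during which the arm holds its last target. There are 200 camera calls.

## Working session

There is one attempt and no reset: what is moved stays moved. The work goes in short steps, Python scripts to look and compute and a tool call to move; the robot and the scene stay as the last step left them, time stands still between calls to the robot, and variables do not carry over. Pictures are saved under pics/ and viewed, at most 14 in all, crops included, and the job is handed in when it is done.

Besides the shell and the picture viewer there is one more tool, called after "Call:" as name(argument=value, ...), one argument or row to a line, values as JSON. play_rows: Moves the arm, as the interface text tells. Its arguments: {"type":"object","properties":{"motion":{"type":"array"},"fingers":{"type":"number"}},"required":["motion"]}

```bash
mkdir -p pics; cat > h.py <<'E'
import numpy as np, cv2
from rig import bot, imaging, finder
def ray(c,uv):
    K=c["camera_matrix"];k=c["k1"];R=np.array(c["R"]);t=np.array(c["t"])
    p=cv2.undistortPoints(np.array(uv,float).reshape(-1,1,2),np.array(K),np.array([k,0,0,0,0.]))[:,0]
    d=np.c_[p,np.ones(len(p))]@R; return -R.T@t,d
def onz(c,uv,z):
    o,d=ray(c,uv); return o+d*((z-o[2])/d[:,2])[:,None]
def proj(c,X):
    x=np.array(X,float)@np.array(c["R"]).T+np.array(c["t"]);
    s=x[:,:2]/x[:,2:];s=s*(1+c["k1"]*(s**2).sum(1))[:,None]
    K=np.array(c["camera_matrix"]);return s@K[:2,:2].T+K[:2,2]
def rect(c,mask,z):
    m=mask.astype(np.uint8)
    n,l,s,_=cv2.connectedComponentsWithStats(m); m=(l==1+s[1:,4].argmax()).astype(np.uint8)
    q=cv2.findContours(m,0,1)[0]; q=max(q,key=len)[:,0]
    P=onz(c,q,z)[:,:2]*1000
    (x,y),(w,h),a=cv2.minAreaRect(P.astype(np.float32))
    if w<h: w,h,a=h,w,a+90
    return [round(float(v),1) for v in (x,y,w,h,(a+90)%180-90)]
E
python3 - <<'E'
from h import *
for n in("top","side"):
    c=imaging.capture(n); cv2.imwrite(f"pics/{n}0.png",c["frame"][:,:,::-1]); print(n,c["k1"],np.round(-np.array(c["R"]).T@c["t"],3))
    for nm,z in dict(wedge=.028,wax_large=.022,wax_small=.02,cork=.035,wax_tray=.014,cork_tray=.014,wedge_tray=.014,board=.033).items():
        print(nm,[(np.round(d["at"],3).tolist(),round(d["confidence"],2)) for d in finder.recognise(n,nm)[:3]],[(rect(c,d["pixels"],z),round(d["confidence"],2)) for d in finder.outline_of(n,nm)[:3]])
print(bot.read_state())
E
```

```text
top -0.046292381236839306 [0.402 0.012 1.064]
wedge [([0.56, 0.028, 0.022], 0.68)] [([565.5, 29.7, 39.1, 32.8, -3.3], 0.53)]
wax_large [([0.495, -0.096, 0.022], 0.86)] [([497.6, -94.0, 74.6, 41.4, 86.5], 0.6)]
wax_small [([0.513, -0.29, 0.008], 0.7), ([0.635, -0.296, 0.022], 0.54)] [([639.1, -293.1, 70.3, 45.6, 76.0], 0.66)]
cork [([0.627, -0.168, 0.031], 0.89), ([0.492, -0.096, 0.022], 0.59)] []
wax_tray [([0.511, 0.306, 0.004], 0.87), ([0.628, -0.17, 0.033], 0.74)] [([509.8, 303.9, 202.2, 83.1, -85.8], 0.7), ([663.3, 30.1, 156.2, 148.8, -87.2], 0.49), ([566.3, 29.9, 42.7, 33.2, -2.9], 0.32)]
cork_tray [([0.509, -0.291, 0.007], 0.75)] [([508.4, -285.5, 141.9, 92.6, -84.8], 0.91)]
wedge_tray [([0.638, 0.264, 0.011], 0.72)] [([635.3, 269.1, 209.4, 68.1, -89.6], 0.58)]
board [([0.655, 0.03, 0.035], 0.74)] [([659.4, 30.6, 148.9, 146.6, -87.6], 0.88), ([563.3, 29.7, 41.9, 38.6, -3.3], 0.5)]
side -0.15499005974048968 [ 0.137 -0.589  0.845]
wedge [([0.567, 0.018, 0.021], 0.72), ([0.617, -0.177, 0.037], 0.62)] [([558.5, 20.9, 48.4, 44.1, 87.8], 0.81)]
wax_large [([0.498, -0.1, 0.017], 0.73)
[... 717 characters left out ...]
.11667928e-03,
        6.76912981e+01, -1.02269511e+01]), 'qvel': array([ 0.00037771, -0.09462793, -0.05922314,  0.00625284,  0.0857498 ,
        0.09506651]), 'tau': array([-1.51854318e-03, -4.39995790e+01, -1.76979357e+01,  6.32988266e-02,
        5.05681615e-02, -1.26779167e-05]), 'position': array([0.19347302, 0.59426027, 0.23952506]), 'tcp_rot': array([[-9.50849961e-01,  3.09651981e-01, -5.66754959e-05],
       [ 3.09651984e-01,  9.50849959e-01, -6.73365739e-05],
       [ 3.30389894e-05, -8.15766584e-05, -9.99999996e-01]]), 'force': array([ 0.27739407, -0.29861954,  0.98137385]), 'moment': array([-0.00848079, -0.03469682, -0.00279288]), 'grasp_force': 0.0, 'opening': 0.9947634982844372}
```

View pics/top0.png

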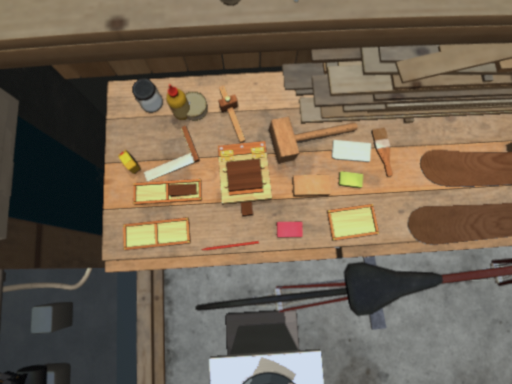

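View pics/side0.png

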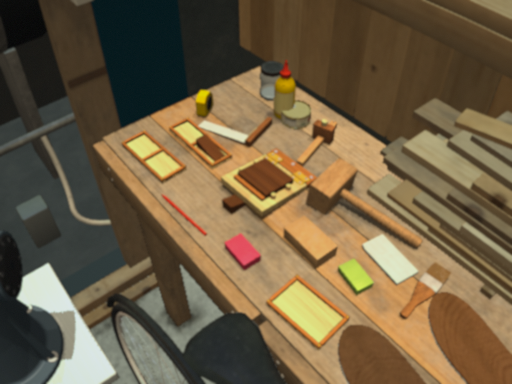

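Top view: wedge at px (247,209) with its thick end towards the robot, the board above it, the cork at (311,185), the wax blocks at (289,230) and (350,180). The trays are at (157,233), (167,191) and (353,222); the empty wedge bay is the left (+y) one. I'll refine the poses by fitting silhouettes.

```bash
cat > fit.py <<'E'
from h import *
from scipy.optimize import least_squares
D=dict(wax_large=(75,45,22),wax_small=(70,42,20),cork=(110,60,35),wax_tray=(198,77,14),cork_tray=(142,92,14),wedge_tray=(208,66,14))
def pts(nm,p):
    x,y,a=p[:3]
    if nm=="wedge":
        L=p[3]; hL=28-25*L/80
        P=[(-40,s*17,z) for s in(-1,1) for z in(0,28)]+[(-40+L,s*17,z) for s in(-1,1) for z in(0,hL)]
    else:
        l,w,h=D[nm];P=[(i*l/2,j*w/2,k) for i in(-1,1) for j in(-1,1) for k in(0,h)]
    P=np.array(P,float)/1000;c,s=np.cos(np.radians(a)),np.sin(np.radians(a))
    return np.c_[x/1000+c*P[:,0]-s*P[:,1],y/1000+s*P[:,0]+c*P[:,1],P[:,2]]
def contour(mask):
    m=mask.astype(np.uint8);n,l,s,_=cv2.connectedComponentsWithStats(m);m=(l==1+s[1:,4].argmax()).astype(np.uint8)
    # subpixel boundary by upsampling
    b=cv2.resize(m*255,None,fx=4,fy=4,interpolation=cv2.INTER_LINEAR)
    q=max(cv2.findContours((b>127).astype(np.uint8),0,1)[0],key=len)[:,0]
    return (q+.5)/4-.5
def fit(nm,p0,views):
    def f(p):
        r=[]
        for c,q in views:
            H=cv2.convexHull(proj(c,pts(nm,p)).astype(np.float32))
            r+=[cv2.pointPolygonTest(H,(float(u),float(v)),True)/len(q)**.5 for u,v in q]
        return r
    s=least_squares(f,p0,loss="soft_l1",diff_step=1e-3,x_scale=[1,1,1]+[1]*(len(p0)-3))
    return np.round(s.x,1),round(float(s.cost),2)
def run(items,cams=("top","side")):
    C={n:imaging.capture(n) for n in cams}
    for nm,p0 in items.items():
        V={}
        for n in cams:
            best=None
            for d in finder.outline_of(n,nm):
                q=contour(d["pixels"])
                e=np.linalg.norm(onz(C[n],[q.mean(0)],.02)[0,:2]*1000-p0[:2])
                if e<70 and best is None: best=q
            if best is not None: V[n]=(C[n],best)
        for k in [[n] for n in V]+([list(V)] if len(V)>1 else []):
            print(nm,k,*fit(nm,p0,[V[n] for n in k]))
E
python3 - <<'E'
from fit import *
run(dict(wedge=[585,29.5,0,40],wax_large=[497,-96,87],wax_small=[636,-296,76],cork=[622,-173,88],wax_tray=[510,304,93],cork_tray=[508,-287,94],wedge_tray=[635,267,-90]))
E
```

```text
wedge ['top'] [588.4  28.4  -0.   40.9] 0.06
wedge ['side'] [590.5  32.5   0.   38.7] 0.06
wedge ['top', 'side'] [589.7  31.7   3.5  39.2] 0.36
wax_large ['top'] [497.5 -91.4  86.7] 0.16
wax_large ['side'] [498.2 -93.6  83.2] 0.64
wax_large ['top', 'side'] [498.  -92.7  84.5] 0.89
wax_small ['top'] [ 640.1 -294.7   79.7] 0.31
wax_small ['side'] [ 639.8 -295.7   79.1] 0.17
wax_small ['top', 'side'] [ 639.9 -295.4   79.3] 0.49
cork ['top'] [ 626.4 -170.9   88. ] 0.07
cork ['side'] [ 626.8 -169.9   87.2] 0.1
cork ['top', 'side'] [ 626.6 -170.3   87.5] 0.18
wax_tray ['top'] [509.1 304.4  93. ] 0.16
wax_tray ['side'] [508.7 306.7  92.2] 0.19
wax_tray ['top', 'side'] [508.9 305.4  92.6] 0.39
cork_tray ['top'] [ 509.5 -287.6   95.4] 0.16
cork_tray ['side'] [ 508.8 -288.3   94.9] 0.13
cork_tray ['top', 'side'] [ 509.  -288.1   95. ] 0.31
wedge_tray ['top'] [636.4 270.5 -89.3] 0.09
wedge_tray ['side'] [637.1 270.2 -90. ] 0.17
wedge_tray ['top', 'side'] [636.7 270.3 -89.6] 0.28
```

```bash
cat >> h.py <<'E'
def go(x,y,z,psi,s=None):
    s=s or bot.read_state(); p=s["position"];R=np.array(s["tcp_rot"])
    a=np.degrees(np.arctan2(R[1,1],R[0,1])); d=R.T@(np.array([x,y,z])-p)
    # tilt correction included: desired R
    f=np.radians(psi);Rd=np.array([[-np.sin(f),np.cos(f),0],[np.cos(f),np.sin(f),0],[0,0,-1]])
    w=np.degrees(cv2.Rodrigues(R.T@Rd)[0].ravel())
    print("psi now",round(a,2),"row",np.round(d,4).tolist(),np.round(w,2).tolist(),"rows",round(max(np.linalg.norm(d)/.0417,np.linalg.norm(w)/7.16),1))
E
python3 - <<'E'
from fit import *
run(dict(wedge=[588,29.5,2,40],wax_large=[497,-93,86]))
run(dict(wedge=[588,29.5,3,40],wax_large=[497,-93,86]))
c=imaging.capture("top"); f=c["frame"][125:240,190:310]; cv2.imwrite("pics/c1.png",cv2.resize(f,None,fx=5,fy=5,interpolation=2)[:,:,::-1])
go(.560,.030,.12,92.5)
E
```

```text
wedge ['top'] [ 5.89e+02  2.85e+01 -4.00e-01  3.55e+01] 0.09
wedge ['side'] [592.1  34.    7.9  35.2] 0.23
wedge ['top', 'side'] [590.9  31.2   3.6  35.2] 0.53
wax_large ['top'] [498.4 -93.6  86.4] 0.12
wax_large ['side'] [498.9 -94.   85.3] 0.2
wax_large ['top', 'side'] [498.7 -93.9  85.7] 0.33
wedge ['top'] [588.7  29.9   2.2  39.4] 0.06
wedge ['side'] [592.2  33.8  10.   34.4] 0.25
wedge ['top', 'side'] [590.6  31.2   4.3  36.9] 0.45
wax_large ['top'] [498.4 -94.6  86.6] 0.1
wax_large ['side'] [498.7 -93.4  84.8] 0.16
wax_large ['top', 'side'] [498.6 -93.9  85.5] 0.28
psi now 71.96 row [-0.5232, -0.4231, 0.1196] [0.01, 0.0, -20.54] rows 16.4
```

View pics/c1.png

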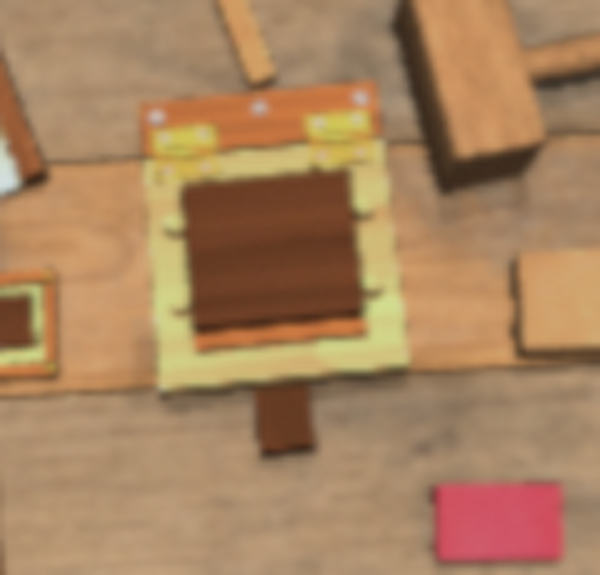

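The crop shows the board square with the wedge: wedge sides (256,387)-(262,457) and (307,385)-(313,450), thick end at its bottom (287,454). I'll convert these edges to get its yaw.

```bash
python3 - <<'E'
from h import *
c=imaging.capture("top")
L=lambda *p:(np.array(p)+.5)/5-.5+[190,125]
for n,p,z in[("wl",L((256,392),(262,455)),.024),("wr",L((307,388),(313,450)),.024),("front",L((162,390),(408,368)),.033),("bl",L((147,175),(162,385)),.028),("br",L((385,145),(408,365)),.028),("end",L((262,457),(313,451)),.028)]:
    P=onz(c,p,z);d=P[1]-P[0];print(n,np.round(P[:,:2]*1000).tolist(),np.degrees(np.arctan2(d[1],d[0])).round(1))
E
```

```text
wl [[584.0, 46.0], [546.0, 44.0]] -177.6
wr [[584.0, 15.0], [547.0, 14.0]] -177.8
front [[587.0, 101.0], [591.0, -46.0]] -88.2
bl [[722.0, 106.0], [591.0, 102.0]] -178.2
br [[732.0, -41.0], [594.0, -46.0]] -178.1
end [[544.0, 44.0], [546.0, 14.0]] -86.7
```

The rows are not in the units I measure in: shifts go in shares of 800 mm and turns go in shares of 180 degrees. I convert before sending: -0.523 m / 0.8 = -0.6538, -0.423 m / 0.8 = -0.5288, -22 degrees / 180 = -0.1222.

Call:
play_rows(
  motion=[
    [[-0.6538,-0.5288,0.15,0,0,-0.1222],[-0.6538,-0.5288,0.15,0,0,-0.1222],[-0.6538,-0.5288,0.15,0,0,-0.1222],[-0.6538,-0.5288,0.15,0,0,-0.1222],[-0.6538,-0.5288,0.15,0,0,-0.1222],[-0.6538,-0.5288,0.15,0,0,-0.1222],[-0.6538,-0.5288,0.15,0,0,-0.1222],[-0.6538,-0.5288,0.15,0,0,-0.1222]],
  ],
  fingers=0.06,
)

```text
time_s: 3.87
position: [0.3709, 0.3212, 0.1818]
tcp_rot: [[-0.998, -0.07, 0.001], [-0.07, 0.998, 0.001], [-0.001, 0.0, -1.0]]
force: [0.2, 0.5, 0.5]
opening: 0.695
grasp_force: 0.0
```

```bash
python3 - <<'E'
from h import *
go(.558,.030,.10,92.2)
E
```

```text
psi now 93.99 row [-0.1663, -0.3036, 0.0818] [0.03, 0.05, 1.79] rows 8.5
```

Scaled: -0.304 m / 0.8 = -0.38, -0.166 m / 0.8 = -0.2075, 1.8 degrees / 180 = 0.01.

Call:
play_rows(
  motion=[
    [[-0.2075,-0.38,0.1,0,0,0.01],[-0.2075,-0.38,0.1,0,0,0.01],[-0.2075,-0.38,0.1,0,0,0.01],[-0.2075,-0.38,0.1,0,0,0.01],[-0.2075,-0.38,0.1,0,0,0.01],[-0.2075,-0.38,0.1,0,0,0.01],[-0.2075,-0.38,0.1,0,0,0.01],[-0.2075,-0.38,0.1,0,0,0.01]],
  ],
)

```text
time_s: 4.53
position: [0.546, 0.0471, 0.1064]
tcp_rot: [[-0.999, -0.037, 0.001], [-0.037, 0.999, 0.0], [-0.001, 0.0, -1.0]]
force: [1.1, -0.5, 0.4]
opening: 0.687
grasp_force: 0.0
```

Call:
play_rows(
  motion=[
    [[0,0,0,0,0,0]],
  ],
)

```text
time_s: 4.62
position: [0.5509, 0.0426, 0.1058]
tcp_rot: [[-0.999, -0.032, 0.007], [-0.032, 0.999, -0.003], [-0.007, -0.003, -1.0]]
force: [1.6, 0.5, 0.1]
opening: 0.694
grasp_force: 0.0
```

```bash
python3 - <<'E'
from h import *
print(bot.read_state()["time_s"],bot.read_state()["position"])
go(.558,.030,.021,92.2)
c=imaging.capture("side"); f=c["frame"][150:270,170:330]; cv2.imwrite("pics/c2.png",cv2.resize(f,None,fx=5,fy=5,interpolation=2)[:,:,::-1])
E
```

```text
4.6167 [0.55087796 0.04260967 0.10584906]
psi now 91.82 row [-0.0062, -0.0126, 0.0849] [-0.16, 0.38, -0.38] rows 2.1
```

View pics/c2.png

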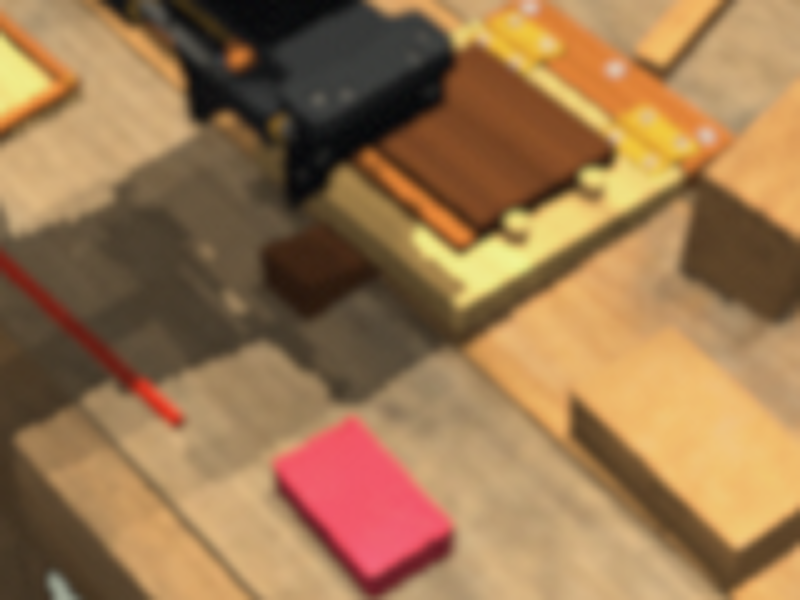

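The picture shows the wedge at crop px (315,265) under the gripper, with the board's front edge raised and the oak panel set back from it. Next I align above the wedge.

Scaled: 0.04 m / 0.8 = 0.05, 0.03 m / 0.8 = 0.0375.

Call:
play_rows(
  motion=[
    [[-0.0075,-0.015,0.0375,0,0,0],[-0.0075,-0.015,0.05,0,0,0],[-0.0075,-0.015,0.05,0,0,0],[-0.0075,-0.015,0.05,0,0,0]],
  ],
)

```text
time_s: 5.0
position: [0.5499, 0.0386, 0.0664]
tcp_rot: [[-0.999, -0.039, -0.003], [-0.039, 0.999, 0.001], [0.003, 0.001, -1.0]]
force: [-0.8, -0.5, 0.1]
opening: 0.689
grasp_force: 0.0
```

```bash
python3 - <<'E'
from h import *
print(bot.read_state()["position"])
go(.558,.030,.021,92.2)
E
```

```text
[0.54988667 0.03855394 0.06641295]
psi now 92.21 row [-0.0079, -0.0089, 0.0454] [0.04, -0.17, 0.01] rows 1.1
```

Scaled: 0.045 m / 0.8 = 0.0563, 0.01 m / 0.8 = 0.0125.

Call:
play_rows(
  motion=[
    [[-0.01,-0.0113,0.0125,0,0,0],[-0.01,-0.0113,0.0313,0,0,0],[-0.01,-0.0113,0.0438,0,0,0],[-0.01,-0.0113,0.0538,0,0,0],[-0.01,-0.0113,0.0563,0,0,0],[-0.01,-0.0113,0.0563,0,0,0]],
  ],
)

```text
time_s: 5.5
position: [0.5592, 0.0289, 0.0212]
tcp_rot: [[-0.999, -0.038, -0.001], [-0.038, 0.999, 0.0], [0.001, 0.0, -1.0]]
force: [0.1, 0.2, -0.3]
opening: 0.689
grasp_force: 0.0
```

Call:
play_rows(
  motion=[
    [[0,0,0,0,0,0],[0,0,0,0,0,0],[0,0,0,0,0,0],[0,0,0,0,0,0],[0,0,0,0,0,0],[0,0,0,0,0,0]],
  ],
  fingers=0.0,
)

```text
time_s: 6.0
position: [0.5599, 0.0286, 0.0221]
tcp_rot: [[-0.999, -0.038, 0.0], [-0.038, 0.999, -0.0], [-0.0, -0.0, -1.0]]
force: [-0.2, -0.7, 2.6]
opening: 0.39
grasp_force: 30.0
```

Gripped at 34 mm, 30 N. Now I pull it straight out, slowly.

Scaled: 0.023 m / 0.8 = 0.0288, 0.02 m / 0.8 = 0.025.

Call:
play_rows(
  motion=[
    [[0.0025,0,0,0,0,0],[0.0063,0,0,0,0,0],[0.01,0,0,0,0,0],[0.0138,0,0,0,0,0],[0.0175,0,0,0,0,0],[0.0213,0,0,0,0,0],[0.025,0,0,0,0,0],[0.0288,0,0,0,0,0]],
  ],
)

```text
time_s: 6.67
position: [0.5376, 0.0276, 0.0221]
tcp_rot: [[-0.999, -0.038, 0.003], [-0.038, 0.999, -0.0], [-0.003, -0.0, -1.0]]
force: [3.9, 0.8, 0.1]
opening: 0.388
grasp_force: 30.0
```

Scaled: 0.016 m / 0.8 = 0.02, 0.014 m / 0.8 = 0.0175.

Call:
play_rows(
  motion=[
    [[0.0025,0,0,0,0,0],[0.005,0,0,0,0,0],[0.0075,0,0,0,0,0],[0.01,0,0,0,0,0],[0.0125,0,0,0,0,0],[0.015,0,0,0,0,0],[0.0175,0,0,0,0,0],[0.02,0,0,0,0,0]],
  ],
)

```text
time_s: 7.33
position: [0.5216, 0.027, 0.0221]
tcp_rot: [[-0.999, -0.038, 0.003], [-0.038, 0.999, -0.0], [-0.003, -0.0, -1.0]]
force: [5.0, 0.2, 1.6]
opening: 0.386
grasp_force: 30.0
```

Scaled: 0.02 m / 0.8 = 0.025, 0.016 m / 0.8 = 0.02.

Call:
play_rows(
  motion=[
    [[0.0025,0,0,0,0,0],[0.005,0,0,0,0,0],[0.0075,0,0,0,0,0],[0.0113,0,0,0,0,0],[0.015,0,0,0,0,0],[0.02,0,0,0,0,0],[0.025,0,0,0,0,0],[0.025,0,0,0,0,0]],
  ],
)

```text
time_s: 8.0
position: [0.5, 0.0264, 0.0221]
tcp_rot: [[-0.999, -0.038, -0.0], [-0.038, 0.999, -0.0], [0.0, -0.0, -1.0]]
force: [2.3, 0.3, 6.5]
opening: 0.386
grasp_force: 30.0
```

```bash
python3 - <<'E'
from h import *
c=imaging.capture("side"); f=c["frame"][130:270,150:330]; cv2.imwrite("pics/c3.png",cv2.resize(f,None,fx=4,fy=4,interpolation=2)[:,:,::-1])
E
```

```text
(no output)
```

View pics/c3.png

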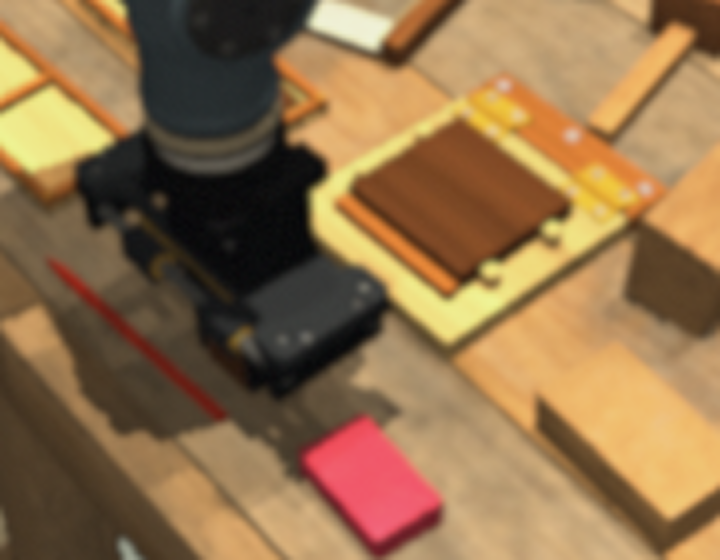

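The board lies flat and the wedge is clear of it. The tray rims are 14 mm high and the fingers will overlap them, so I regrip the wedge 6 mm higher before lifting.

Scaled: -0.006 m / 0.8 = -0.0075, -0.003 m / 0.8 = -0.0038.

Call:
play_rows(
  motion=[
    [[0,0,0,0,0,0],[0,0,0,0,0,0],[0,0,0,0,0,0],[0,0,-0.0038,0,0,0],[0,0,-0.0075,0,0,0],[0,0,-0.0075,0,0,0]],
  ],
  fingers=0.045,
)

```text
time_s: 8.55
position: [0.5005, 0.0265, 0.028]
tcp_rot: [[-0.999, -0.038, -0.0], [-0.038, 0.999, 0.0], [0.0, 0.0, -1.0]]
force: [0.8, 0.0, -0.4]
opening: 0.512
grasp_force: 0.0
```

Call:
play_rows(
  motion=[
    [[0,0,0,0,0,0],[0,0,0,0,0,0],[0,0,0,0,0,0],[0,0,0,0,0,0]],
  ],
  fingers=0.0,
)

```text
time_s: 8.88
position: [0.5007, 0.0265, 0.0277]
tcp_rot: [[-0.999, -0.038, -0.0], [-0.038, 0.999, 0.0], [0.0, 0.0, -1.0]]
force: [0.3, 0.5, 0.3]
opening: 0.385
grasp_force: 30.0
```

Scaled: -0.08 m / 0.8 = -0.1, -0.06 m / 0.8 = -0.075.

Call:
play_rows(
  motion=[
    [[0,0,-0.0125,0,0,0],[0,0,-0.0375,0,0,0],[0,0,-0.075,0,0,0],[0,0,-0.1,0,0,0],[0,0,-0.1,0,0,0],[0,0,-0.1,0,0,0]],
  ],
)

```text
time_s: 9.38
position: [0.5015, 0.0263, 0.1092]
tcp_rot: [[-0.999, -0.038, 0.003], [-0.038, 0.999, -0.001], [-0.003, -0.001, -1.0]]
force: [-0.3, 0.2, -0.8]
opening: 0.388
grasp_force: 30.0
```

```bash
python3 - <<'E'
from h import *
s=bot.read_state();print(s["position"],s["force"],s["opening"])
go(.636,.348,.12,.4)
c=imaging.capture("top"); f=c["frame"][150:270,200:300]; cv2.imwrite("pics/c4.png",cv2.resize(f,None,fx=5,fy=5,interpolation=2)[:,:,::-1])
c=imaging.capture("side")
for n in("side","top"):print([(np.round(d["at"],3).tolist(),round(d["confidence"],2)) for d in finder.recognise(n,"wedge")[:3]])
E
```

```text
[0.50151857 0.02633599 0.10920756] [-0.25799537  0.18164671 -0.79365893] 0.38797840730835864
psi now 92.17 row [-0.1466, 0.3163, -0.0105] [0.12, 0.18, 91.77] rows 12.8
[([0.493, 0.019, 0.098], 0.52), ([0.513, -0.292, 0.002], 0.42)]
[]
```

Scaled: 0.316 m / 0.8 = 0.395, -0.147 m / 0.8 = -0.1838, 91.8 degrees / 180 = 0.51.

Call:
play_rows(
  motion=[
    [[-0.1838,0.395,-0.0125,0,0,0.51],[-0.1838,0.395,-0.0125,0,0,0.51],[-0.1838,0.395,-0.0125,0,0,0.51],[-0.1838,0.395,-0.0125,0,0,0.51],[-0.1838,0.395,-0.0125,0,0,0.51],[-0.1838,0.395,-0.0125,0,0,0.51],[-0.1838,0.395,-0.0125,0,0,0.51],[-0.1838,0.395,-0.0125,0,0,0.51]],
  ],
)

```text
time_s: 10.25
position: [0.624, 0.3229, 0.115]
tcp_rot: [[-0.599, 0.801, -0.003], [0.801, 0.599, -0.001], [0.001, -0.003, -1.0]]
force: [1.4, -0.8, -0.3]
opening: 0.385
grasp_force: 30.0
```

```bash
python3 - <<'E'
from h import *
s=bot.read_state();print(s["position"],s["qvel"])
go(.636,.348,.12,.4)
E
```

```text
[0.62404537 0.32294063 0.11502922] [ 31.82465217  24.70468705 -63.33312571  -0.35838356  37.89553946
 117.15756688]
psi now 36.81 row [0.0129, 0.0246, -0.005] [-0.2, 0.01, 36.41] rows 5.1
```

Scaled: 0.012 m / 0.8 = 0.015, 0.007 m / 0.8 = 0.0088, 35 degrees / 180 = 0.1944.

Call:
play_rows(
  motion=[
    [[0.0088,0.015,0,0,0,0.1944],[0.0088,0.015,0,0,0,0.1944],[0.0088,0.015,0,0,0,0.1944],[0.0088,0.015,0,0,0,0.1944],[0.0088,0.015,0,0,0,0.1944],[0.0088,0.015,0,0,0,0.1944],[0.0088,0.015,0,0,0,0.1944],[0.0088,0.015,0,0,0,0.1944]],
  ],
)

```text
time_s: 10.92
position: [0.6295, 0.3337, 0.1158]
tcp_rot: [[-0.04, 0.999, -0.002], [0.999, 0.04, -0.001], [-0.001, -0.002, -1.0]]
force: [0.3, -0.2, -0.8]
opening: 0.388
grasp_force: 30.0
```

```bash
python3 - <<'E'
from h import *
s=bot.read_state();print(s["position"])
go(.6365,.348,.06,.4)
E
```

```text
[0.62950579 0.33372399 0.11579703]
psi now 2.28 row [0.014, 0.0077, 0.0558] [-0.1, 0.04, 1.88] rows 1.4
```

Scaled: 0.055 m / 0.8 = 0.0688, 0.014 m / 0.8 = 0.0175, 1.9 degrees / 180 = 0.0106.

Call:
play_rows(
  motion=[
    [[0.0088,0.005,0.025,0,0,0.0106],[0.0175,0.0094,0.0563,0,0,0.0106],[0.0175,0.0094,0.0688,0,0,0.0106],[0.0175,0.0094,0.0688,0,0,0.0106],[0.0175,0.0094,0.0688,0,0,0.0106],[0.0175,0.0094,0.0688,0,0,0.0106]],
  ],
)

```text
time_s: 11.42
position: [0.6375, 0.3481, 0.0628]
tcp_rot: [[-0.005, 1.0, 0.001], [1.0, 0.005, 0.0], [0.0, 0.001, -1.0]]
force: [0.3, 0.0, -0.4]
opening: 0.387
grasp_force: 30.0
```

```bash
python3 - <<'E'
from h import *
s=bot.read_state();print(s["position"])
go(.6365,.348,.035,.4)
for n in ("top","side"):
    c=imaging.capture(n); u=proj(c,[[.636,.32,.02]])[0].astype(int); x,y=u-[45,40]; print(n,x,y)
    f=c["frame"][max(y,0):y+80,max(x,0):x+90]; cv2.imwrite(f"pics/d_{n}.png",cv2.resize(f,None,fx=4,fy=4,interpolation=2)[:,:,::-1])
a,b=[cv2.imread(f"pics/d_{n}.png") for n in("top","side")]; cv2.imwrite("pics/d.png",np.hstack([a,b]))
E
```

```text
[0.63745509 0.34814854 0.06284231]
psi now 0.27 row [-0.0002, -0.001, 0.0278] [0.07, -0.02, -0.13] rows 0.7
top 104 151
side 143 89
```

View pics/d.png

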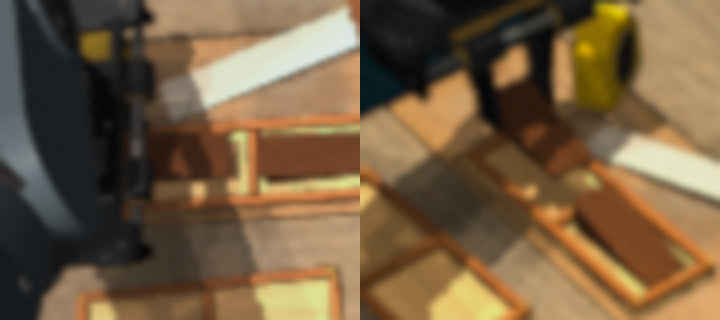

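Left (top view): thin end at (230,155) and divider at (248,160). Right (side view): the wedge hangs over the empty bay. I'll check the length margin.

```bash
python3 - <<'E'
from h import *
c=imaging.capture("top")
L=lambda *p:(np.array(p)+.5)/4-.5+[104,151]
print(onz(c,L((231,152)),.037)*1000, onz(c,L((200,133),(200,178)),.045)*1000, onz(c,L((248,160)),.014)*1000)
E
```

```text
[[639.05274677 280.43520963  37.        ]] [[653.0782713  301.46999566  45.        ]
 [618.89593587 301.42826426  45.        ]] [[637.32325642 273.43951586  14.        ]]
```

Length is spot on (thin end at y = 280.4, ideal 280.3) and the wedge is centred at x = 636. Lowering.

Scaled: 0.0285 m / 0.8 = 0.0356, 0.028 m / 0.8 = 0.035.

Call:
play_rows(
  motion=[
    [[0,-0.0013,0.01,0,0,0],[0,-0.0013,0.02,0,0,0],[0,-0.0013,0.0275,0,0,0],[0,-0.0013,0.0325,0,0,0],[0,-0.0013,0.035,0,0,0],[0,-0.0013,0.0356,0,0,0],[0,-0.0013,0.0356,0,0,0],[0,-0.0013,0.0356,0,0,0]],
  ],
)

```text
time_s: 12.23
position: [0.6353, 0.348, 0.0338]
tcp_rot: [[-0.004, 1.0, -0.002], [1.0, 0.004, -0.001], [-0.001, -0.002, -1.0]]
force: [-2.0, -1.4, 3.7]
opening: 0.391
grasp_force: 30.0
```

```bash
python3 - <<'E'
from h import *
s=bot.read_state();print(s["position"],s["force"])
E
```

```text
[0.6353302  0.34803178 0.03378425] [-1.95075179 -1.3885956   3.70732686]
```

Scaled: -0.09 m / 0.8 = -0.1125, -0.08 m / 0.8 = -0.1.

Call:
play_rows(
  motion=[
    [[0,0,0,0,0,0],[0,0,0,0,0,0],[0,0,0,0,0,0],[0,0,-0.0125,0,0,0],[0,0,-0.05,0,0,0],[0,0,-0.1,0,0,0],[0,0,-0.1125,0,0,0],[0,0,-0.1125,0,0,0]],
  ],
  fingers=0.055,
)

```text
time_s: 12.9
position: [0.6393, 0.3496, 0.1292]
tcp_rot: [[-0.004, 1.0, 0.01], [1.0, 0.004, 0.004], [0.004, 0.01, -1.0]]
force: [0.4, -0.3, 0.4]
opening: 0.636
grasp_force: 0.0
```

```bash
python3 - <<'E'
from h import *
go(.4986,-.094,.11,-3.8)
E
```

```text
psi now 0.25 row [-0.4431, -0.1429, 0.0161] [0.58, -0.24, 4.05] rows 11.2
```

Scaled: -0.264 m / 0.8 = -0.33, -0.01 m / 0.8 = -0.0125, 4 degrees / 180 = 0.0222.

Call:
play_rows(
  motion=[
    [[-0.0375,-0.0125,0,0,0,0.0056],[-0.0863,-0.0275,0,0,0,0.0111],[-0.135,-0.0425,0,0,0,0.0167],[-0.1838,-0.0575,0,0,0,0.0222],[-0.2325,-0.0725,0,0,0,0.0222],[-0.2813,-0.0875,0,0,0,0.0222],[-0.33,-0.1038,0,0,0,0.0222]],
  ],
  fingers=0.062,
)

```text
time_s: 13.48
position: [0.5525, 0.0824, 0.1224]
tcp_rot: [[0.065, 0.998, -0.002], [0.998, -0.065, 0.0], [-0.0, -0.002, -1.0]]
force: [0.1, -0.8, -0.2]
opening: 0.712
grasp_force: 0.0
```

Scaled: -0.174 m / 0.8 = -0.2175, -0.065 m / 0.8 = -0.0813.

Call:
play_rows(
  motion=[
    [[-0.045,-0.0175,0.0063,0,0,0],[-0.09,-0.035,0.0125,0,0,0],[-0.135,-0.0525,0.025,0,0,0],[-0.175,-0.0688,0.0375,0,0,0],[-0.2063,-0.0813,0.0438,0,0,0],[-0.2175,-0.085,0.05,0,0,0],[-0.2175,-0.085,0.05,0,0,0],[-0.2175,-0.085,0.05,0,0,0]],
  ],
)

```text
time_s: 14.15
position: [0.4747, -0.0851, 0.0828]
tcp_rot: [[0.067, 0.998, -0.001], [0.998, -0.067, 0.001], [0.001, -0.001, -1.0]]
force: [0.9, -1.0, -0.9]
opening: 0.717
grasp_force: 0.0
```

```bash
python3 - <<'E'
from h import *
s=bot.read_state();print(s["position"],s["force"])
go(.4986,-.094,.027,-3.8)
E
```

```text
[ 0.47469283 -0.08508588  0.0828493 ] [ 0.88909602 -1.04357639 -0.86851156]
psi now -3.84 row [-0.0073, 0.0245, 0.0558] [-0.06, -0.04, -0.04] rows 1.5
```

Scaled: 0.0555 m / 0.8 = 0.0694, 0.04 m / 0.8 = 0.05.

Call:
play_rows(
  motion=[
    [[-0.005,0.015,0,0,0,0],[-0.0094,0.0306,0.0125,0,0,0],[-0.0094,0.0306,0.0313,0,0,0],[-0.0094,0.0306,0.05,0,0,0],[-0.0094,0.0306,0.0625,0,0,0],[-0.0094,0.0306,0.0694,0,0,0],[-0.0094,0.0306,0.0694,0,0,0]],
  ],
)

```text
time_s: 14.73
position: [0.4985, -0.093, 0.027]
tcp_rot: [[0.064, 0.998, -0.002], [0.998, -0.064, 0.001], [0.001, -0.002, -1.0]]
force: [-0.1, 0.1, -0.2]
opening: 0.713
grasp_force: 0.0
```

Call:
play_rows(
  motion=[
    [[0,0,0,0,0,0],[0,0,0,0,0,0],[0,0,0,0,0,0],[0,0,0,0,0,0],[0,0,0,0,0,0]],
  ],
  fingers=0.0,
)

```text
time_s: 15.15
position: [0.4992, -0.0945, 0.0286]
tcp_rot: [[0.066, 0.998, 0.001], [0.998, -0.066, -0.0], [-0.0, 0.001, -1.0]]
force: [0.4, 0.2, 2.7]
opening: 0.518
grasp_force: 30.0
```

Scaled: -0.08 m / 0.8 = -0.1, -0.06 m / 0.8 = -0.075.

Call:
play_rows(
  motion=[
    [[0,0,-0.0125,0,0,0],[0,0,-0.0375,0,0,0],[0,0,-0.075,0,0,0],[0,0,-0.1,0,0,0],[0,0,-0.1,0,0,0],[0,0,-0.1,0,0,0]],
  ],
)

```text
time_s: 15.65
position: [0.4995, -0.0947, 0.1095]
tcp_rot: [[0.065, 0.998, 0.003], [0.998, -0.065, -0.001], [-0.001, 0.003, -1.0]]
force: [0.5, -0.1, -0.8]
opening: 0.517
grasp_force: 30.0
```

```bash
python3 - <<'E'
from h import *
import fit
s=bot.read_state();print(s["position"],s["force"],s["opening"])
a=np.radians(92.7);c0=np.array([.509,.305])
for k in(-.0475,.0475):
    b=c0+k*np.array([np.cos(a),np.sin(a)]);print(b); go(b[0],b[1],.11,2.7)
E
```

```text
[ 0.4994943  -0.09471599  0.10948512] [ 0.45717204 -0.11485757 -0.78030708] 0.5168998477993924
[0.51123756 0.25755273]
psi now -3.75 row [0.3523, -0.0113, -0.001] [0.18, 0.08, -6.45] rows 8.5
[0.50676244 0.35244727]
psi now -3.75 row [0.4467, -0.022, -0.0011] [0.18, 0.08, -6.45] rows 10.7
```

Scaled: 0.294 m / 0.8 = 0.3675, -0.001 m / 0.8 = -0.0013, -6.5 degrees / 180 = -0.0361.

Call:
play_rows(
  motion=[
    [[0.025,-0.0013,0,0,0,-0.0111],[0.0688,-0.0025,0,0,0,-0.0222],[0.1175,-0.0038,0,0,0,-0.0361],[0.1675,-0.0063,0,0,0,-0.0361],[0.2175,-0.0088,0,0,0,-0.0361],[0.2675,-0.01,0,0,0,-0.0361],[0.3175,-0.0113,0,0,0,-0.0361],[0.3675,-0.0125,0,0,0,-0.0361]],
  ],
)

```text
time_s: 16.32
position: [0.5066, 0.2013, 0.1065]
tcp_rot: [[-0.048, 0.999, -0.003], [0.999, 0.048, -0.001], [-0.001, -0.003, -1.0]]
force: [1.3, -1.0, -0.4]
opening: 0.511
grasp_force: 30.0
```

Scaled: 0.057 m / 0.8 = 0.0713, 0.05 m / 0.8 = 0.0625.

Call:
play_rows(
  motion=[
    [[0.0413,0.0075,0,0,0,0],[0.0625,0.0075,0.0125,0,0,0],[0.0713,0.0075,0.0375,0,0,0],[0.0713,0.0075,0.0563,0,0,0],[0.0713,0.0075,0.0563,0,0,0],[0.0713,0.0075,0.0563,0,0,0]],
  ],
)

```text
time_s: 16.82
position: [0.5096, 0.2565, 0.0611]
tcp_rot: [[-0.048, 0.999, -0.005], [0.999, 0.048, -0.001], [-0.001, -0.005, -1.0]]
force: [-0.1, 0.1, -0.6]
opening: 0.514
grasp_force: 30.0
```

```bash
python3 - <<'E'
from h import *
s=bot.read_state();print(s["position"],s["force"])
go(.5112,.2576,.034,2.7)
E
```

```text
[0.50961971 0.25646795 0.06114638] [-0.11565355  0.13350012 -0.62939298]
psi now 2.76 row [0.0011, 0.0018, 0.0271] [-0.27, 0.07, 0.06] rows 0.7
```

Scaled: 0.0275 m / 0.8 = 0.0344, 0.001 m / 0.8 = 0.0013.

Call:
play_rows(
  motion=[
    [[0.0013,0.0013,0.01,0,0,0],[0.0013,0.0013,0.02,0,0,0],[0.0013,0.0013,0.0275,0,0,0],[0.0013,0.0013,0.0313,0,0,0],[0.0013,0.0013,0.0338,0,0,0],[0.0013,0.0013,0.0344,0,0,0],[0.0013,0.0013,0.0344,0,0,0]],
  ],
)

```text
time_s: 17.4
position: [0.5124, 0.2578, 0.0354]
tcp_rot: [[-0.048, 0.999, 0.0], [0.999, 0.048, -0.0], [-0.0, 0.0, -1.0]]
force: [-0.6, -0.7, -0.6]
opening: 0.512
grasp_force: 30.0
```

Scaled: 0.001 m / 0.8 = 0.0013.

Call:
play_rows(
  motion=[
    [[0,0,0.0013,0,0,0],[0,0,0.0013,0,0,0]],
  ],
)

```text
time_s: 17.57
position: [0.5126, 0.258, 0.0347]
tcp_rot: [[-0.048, 0.999, 0.001], [0.999, 0.048, 0.0], [0.0, 0.001, -1.0]]
force: [-0.5, -0.6, -0.7]
opening: 0.514
grasp_force: 30.0
```

Scaled: -0.09 m / 0.8 = -0.1125, -0.08 m / 0.8 = -0.1.

Call:
play_rows(
  motion=[
    [[0,0,0,0,0,0],[0,0,0,0,0,0],[0,0,0,0,0,0],[0,0,-0.0125,0,0,0],[0,0,-0.05,0,0,0],[0,0,-0.1,0,0,0],[0,0,-0.1125,0,0,0],[0,0,-0.1125,0,0,0]],
  ],
  fingers=0.058,
)

```text
time_s: 18.23
position: [0.5149, 0.2588, 0.1287]
tcp_rot: [[-0.048, 0.999, 0.009], [0.999, 0.048, 0.002], [0.002, 0.009, -1.0]]
force: [-0.0, 0.1, -0.1]
opening: 0.668
grasp_force: 0.0
```

```bash
python3 - <<'E'
from fit import *
go(.640,-.2953,.11,-10.6)
run(dict(wax_small=[640,-295,79.3],cork=[626.5,-170.5,87.5]))
c=imaging.capture("top")
cv2.imwrite("pics/e.png",cv2.resize(c["frame"][110:250,120:400],None,fx=2.8,fy=2.8,interpolation=2)[:,:,::-1])
print(onz(c,[(334,160),(369,160),(300,160),(325,135)],.01)*1000)
E
```

```text
psi now 2.76 row [-0.5596, 0.0981, 0.0184] [0.48, -0.17, 13.36] rows 13.6
wax_small ['top'] [ 640.4 -295.3   80.7] 0.21
wax_small ['side'] [ 640.1 -296.7   77.5] 0.28
wax_small ['top', 'side'] [ 640.2 -296.2   78.6] 0.54
cork ['top'] [ 626.6 -171.    87.7] 0.06
cork ['side'] [ 626.4 -170.2   87.2] 0.17
cork ['top', 'side'] [ 626.4 -170.5   87.4] 0.23
[[ 704.82133034 -251.40454262   10.        ]
 [ 698.5067554  -361.75798084   10.        ]
 [ 710.99524217 -144.9685768    10.        ]
 [ 788.86581874 -231.70361661   10.        ]]
```

View pics/e.png

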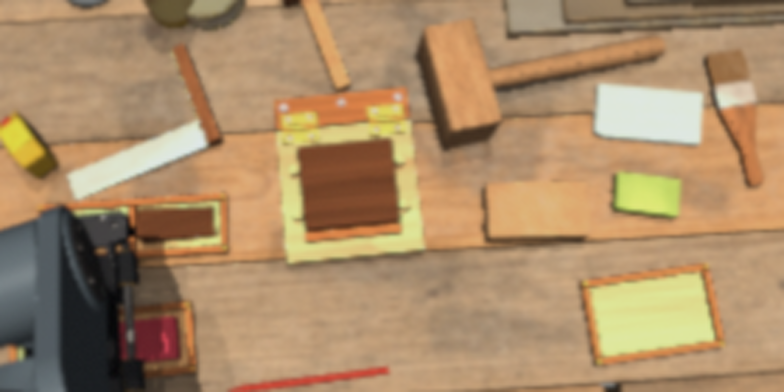

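The picture shows the pink block in its bay at (152,340) and the board flat. The green block at (647,195) has free space round it. On to the green block.

Scaled: -0.3 m / 0.8 = -0.375, 0.054 m / 0.8 = 0.0675.

Call:
play_rows(
  motion=[
    [[-0.025,0.005,0,0,0,0],[-0.075,0.0138,0,0,0,0],[-0.125,0.0225,0,0,0,0],[-0.175,0.0313,0,0,0,0],[-0.225,0.04,0,0,0,0],[-0.275,0.0488,0,0,0,0],[-0.325,0.0575,0,0,0,0],[-0.375,0.0675,0,0,0,0]],
  ],
)

```text
time_s: 19.25
position: [0.5799, -0.041, 0.1233]
tcp_rot: [[-0.048, 0.999, -0.003], [0.999, 0.048, 0.001], [0.001, -0.002, -1.0]]
force: [0.5, 0.2, -0.1]
opening: 0.666
grasp_force: 0.0
```

Scaled: -0.259 m / 0.8 = -0.3238, -0.235 m / 0.8 = -0.2938, 13.4 degrees / 180 = 0.0744.

Call:
play_rows(
  motion=[
    [[-0.05,0.0088,0,0,0,0.0222],[-0.1,0.0175,0,0,0,0.0444],[-0.15,0.0263,0,0,0,0.0744],[-0.2,0.035,0.0063,0,0,0.0744],[-0.25,0.0438,0.0125,0,0,0.0744],[-0.2938,0.0525,0.0188,0,0,0.0744],[-0.3238,0.0588,0.03,0,0,0.0744],[-0.3238,0.0588,0.03,0,0,0.0744]],
  ],
)

```text
time_s: 19.92
position: [0.6399, -0.3017, 0.0975]
tcp_rot: [[0.19, 0.982, -0.0], [0.982, -0.19, -0.002], [-0.002, 0.0, -1.0]]
force: [-0.1, 0.1, -0.0]
opening: 0.667
grasp_force: 0.0
```

Scaled: 0.03 m / 0.8 = 0.0375, 0.015 m / 0.8 = 0.0188.

Call:
play_rows(
  motion=[
    [[0,0,0.0188,0,0,0],[0,0,0.0375,0,0,0],[0,0,0.0375,0,0,0],[0,0,0.0375,0,0,0]],
  ],
)

```text
time_s: 20.25
position: [0.6387, -0.294, 0.0685]
tcp_rot: [[0.184, 0.983, -0.004], [0.983, -0.184, 0.003], [0.002, -0.004, -1.0]]
force: [0.4, 0.4, 0.0]
opening: 0.666
grasp_force: 0.0
```

```bash
python3 - <<'E'
from h import *
s=bot.read_state();print(s["position"],s["opening"])
go(.640,-.2955,.0265,-10.6)
E
```

```text
[ 0.63865789 -0.29404246  0.06854106] 0.6661110336285301
psi now -10.63 row [-0.0013, 0.0018, 0.042] [-0.25, -0.12, -0.03] rows 1.0
```

Scaled: 0.041 m / 0.8 = 0.0513, 0.034 m / 0.8 = 0.0425.

Call:
play_rows(
  motion=[
    [[-0.0013,0.0013,0.015,0,0,0],[-0.0013,0.0013,0.03,0,0,0],[-0.0013,0.0013,0.0425,0,0,0],[-0.0013,0.0013,0.0513,0,0,0],[-0.0013,0.0013,0.0513,0,0,0],[-0.0013,0.0013,0.0513,0,0,0]],
  ],
)

```text
time_s: 20.75
position: [0.6404, -0.2964, 0.0285]
tcp_rot: [[0.185, 0.983, -0.001], [0.983, -0.185, 0.001], [0.001, -0.001, -1.0]]
force: [-0.3, 0.2, 0.4]
opening: 0.667
grasp_force: 0.0
```

Call:
play_rows(
  motion=[
    [[0,0,0,0,0,0],[0,0,0,0,0,0],[0,0,0,0,0,0],[0,0,0,0,0,0],[0,0,0,0,0,0]],
  ],
  fingers=0.0,
)

```text
time_s: 21.17
position: [0.6411, -0.297, 0.0301]
tcp_rot: [[0.185, 0.983, 0.001], [0.983, -0.185, -0.001], [-0.0, 0.001, -1.0]]
force: [-0.3, 0.0, 1.6]
opening: 0.477
grasp_force: 30.0
```

Scaled: -0.08 m / 0.8 = -0.1, -0.06 m / 0.8 = -0.075.

Call:
play_rows(
  motion=[
    [[0,0,-0.0125,0,0,0],[0,0,-0.0375,0,0,0],[0,0,-0.075,0,0,0],[0,0,-0.1,0,0,0],[0,0,-0.1,0,0,0],[0,0,-0.1,0,0,0]],
  ],
)

```text
time_s: 21.67
position: [0.6417, -0.2973, 0.1117]
tcp_rot: [[0.185, 0.983, 0.003], [0.983, -0.185, -0.002], [-0.002, 0.004, -1.0]]
force: [-0.8, 0.4, -1.1]
opening: 0.475
grasp_force: 30.0
```

```bash
python3 - <<'E'
from h import *
s=bot.read_state();print(s["position"],s["force"],s["opening"])
go(.5068,.3525,.11,2.7)
E
```

```text
[ 0.64169608 -0.29730356  0.11165359] [-0.84537248  0.41835373 -1.05334139] 0.47521852328404124
psi now -10.65 row [0.6137, -0.2527, -0.0002] [0.19, 0.11, -13.35] rows 15.9
```

Scaled: 0.274 m / 0.8 = 0.3425, 0.237 m / 0.8 = 0.2963.

Call:
play_rows(
  motion=[
    [[0.0225,-0.0088,0,0,0,0],[0.065,-0.0263,0,0,0,0],[0.1113,-0.0463,0,0,0,0],[0.1575,-0.065,0,0,0,0],[0.2038,-0.0838,0,0,0,0],[0.25,-0.1025,0,0,0,0],[0.2963,-0.1213,0,0,0,0],[0.3425,-0.1413,0,0,0,0]],
  ],
)

```text
time_s: 22.33
position: [0.5786, -0.0047, 0.1081]
tcp_rot: [[0.185, 0.983, -0.003], [0.983, -0.185, 0.001], [0.0, -0.003, -1.0]]
force: [0.3, -0.3, -0.5]
opening: 0.475
grasp_force: 30.0
```

Scaled: 0.3 m / 0.8 = 0.375, 0.266 m / 0.8 = 0.3325.

Call:
play_rows(
  motion=[
    [[0.0475,-0.02,0,0,0,0],[0.095,-0.0388,0,0,0,0],[0.1425,-0.0588,0,0,0,0],[0.19,-0.0775,0,0,0,0],[0.2375,-0.0975,0,0,0,0],[0.285,-0.1175,0,0,0,0],[0.3325,-0.1363,0,0,0,0],[0.375,-0.1538,0,0,0,0]],
  ],
)

```text
time_s: 23.0
position: [0.5128, 0.3129, 0.108]
tcp_rot: [[0.184, 0.983, -0.003], [0.983, -0.184, -0.001], [-0.002, -0.003, -1.0]]
force: [1.5, -0.8, -1.5]
opening: 0.476
grasp_force: 30.0
```

Scaled: 0.04 m / 0.8 = 0.05, 0.035 m / 0.8 = 0.0438, -13.4 degrees / 180 = -0.0744.

Call:
play_rows(
  motion=[
    [[0.025,-0.01,0,0,0,-0.0278],[0.0438,-0.0175,0,0,0,-0.0556],[0.05,-0.02,0,0,0,-0.0744],[0.05,-0.02,0.0125,0,0,-0.0744],[0.05,-0.02,0.0375,0,0,-0.0744],[0.05,-0.02,0.05,0,0,-0.0744],[0.05,-0.02,0.05,0,0,-0.0744],[0.05,-0.02,0.05,0,0,-0.0744]],
  ],
)

```text
time_s: 23.67
position: [0.5057, 0.3521, 0.0678]
tcp_rot: [[-0.046, 0.999, -0.003], [0.999, 0.046, -0.002], [-0.001, -0.004, -1.0]]
force: [-0.0, -0.5, 0.1]
opening: 0.481
grasp_force: 30.0
```

```bash
python3 - <<'E'
from h import *
s=bot.read_state();print(s["position"],s["force"])
go(.5068,.3525,.036,2.7)
E
```

```text
[0.50572965 0.35206474 0.06780445] [-0.03231485 -0.54133432  0.14418881]
psi now 2.65 row [0.0004, 0.0012, 0.0318] [-0.2, 0.09, -0.05] rows 0.8
```

Scaled: 0.033 m / 0.8 = 0.0413, 0.032 m / 0.8 = 0.04.

Call:
play_rows(
  motion=[
    [[0,0,0.0125,0,0,0],[0,0,0.025,0,0,0],[0,0,0.0325,0,0,0],[0,0,0.0375,0,0,0],[0,0,0.04,0,0,0],[0,0,0.0413,0,0,0],[0,0,0.0413,0,0,0]],
  ],
)

```text
time_s: 24.25
position: [0.5066, 0.3533, 0.0365]
tcp_rot: [[-0.048, 0.999, 0.0], [0.999, 0.048, 0.0], [0.0, 0.0, -1.0]]
force: [0.3, 0.0, -0.9]
opening: 0.478
grasp_force: 30.0
```

Scaled: 0.0007 m / 0.8 = 0.0009.

Call:
play_rows(
  motion=[
    [[0,0,0.0009,0,0,0],[0,0,0.0009,0,0,0]],
  ],
)

```text
time_s: 24.42
position: [0.507, 0.3535, 0.0361]
tcp_rot: [[-0.048, 0.999, 0.001], [0.999, 0.048, 0.0], [0.0, 0.001, -1.0]]
force: [-0.0, -0.1, -0.3]
opening: 0.476
grasp_force: 30.0
```

Scaled: -0.09 m / 0.8 = -0.1125, -0.08 m / 0.8 = -0.1.

Call:
play_rows(
  motion=[
    [[0,0,0,0,0,0],[0,0,0,0,0,0],[0,0,0,0,0,0],[0,0,-0.0125,0,0,0],[0,0,-0.05,0,0,0],[0,0,-0.1,0,0,0],[0,0,-0.1125,0,0,0],[0,0,-0.1125,0,0,0]],
  ],
  fingers=0.054,
)

```text
time_s: 25.08
position: [0.5093, 0.3546, 0.1304]
tcp_rot: [[-0.048, 0.999, 0.009], [0.999, 0.048, 0.004], [0.004, 0.009, -1.0]]
force: [0.5, 0.1, -0.5]
opening: 0.622
grasp_force: 0.0
```

Scaled: -0.3 m / 0.8 = -0.375, 0.004 m / 0.8 = 0.005.

Call:
play_rows(
  motion=[
    [[-0.025,0.005,0,0,0,0],[-0.075,0.0138,0,0,0,0],[-0.125,0.0225,0,0,0,0],[-0.175,0.0313,0,0,0,0],[-0.225,0.04,0,0,0,0],[-0.275,0.0488,0,0,0,0],[-0.325,0.0575,0,0,0,0],[-0.375,0.0675,0,0,0,0]],
  ],
  fingers=0.078,
)

```text
time_s: 25.75
position: [0.5737, 0.0544, 0.1245]
tcp_rot: [[-0.048, 0.999, -0.003], [0.999, 0.048, 0.0], [0.0, -0.003, -1.0]]
force: [0.9, 0.9, -0.6]
opening: 0.896
grasp_force: 0.0
```

Scaled: -0.229 m / 0.8 = -0.2863, -0.219 m / 0.8 = -0.2738, 5.2 degrees / 180 = 0.0289.

Call:
play_rows(
  motion=[
    [[-0.05,0.0088,0,0,0,0.0111],[-0.1,0.0175,0,0,0,0.0289],[-0.15,0.0263,0,0,0,0.0289],[-0.2,0.035,0.0063,0,0,0.0289],[-0.2438,0.0438,0.0125,0,0,0.0289],[-0.2738,0.0513,0.0188,0,0,0.0289],[-0.2863,0.0513,0.0375,0,0,0.0289],[-0.2863,0.0513,0.0438,0,0,0.0289]],
  ],
)

```text
time_s: 26.42
position: [0.6252, -0.1724, 0.0875]
tcp_rot: [[0.046, 0.999, -0.004], [0.999, -0.046, 0.001], [0.001, -0.004, -1.0]]
force: [-1.0, -0.0, 0.2]
opening: 0.896
grasp_force: 0.0
```

Call:
play_rows(
  motion=[
    [[0,0,0,0,0,0],[0,0,0,0,0,0],[0,0,0,0,0,0]],
  ],
)

```text
time_s: 26.67
position: [0.6262, -0.1682, 0.0904]
tcp_rot: [[0.041, 0.999, -0.002], [0.999, -0.041, 0.001], [0.001, -0.002, -1.0]]
force: [-0.5, 0.3, 0.6]
opening: 0.898
grasp_force: 0.0
```

```bash
python3 - <<'E'
from h import *
s=bot.read_state();print(s["position"],s["opening"])
go(.6265,-.1705,.030,-2.5)
E
```

```text
[ 0.62618468 -0.16818507  0.09040311] 0.8980442220018081
psi now -2.32 row [-0.0024, 0.0005, 0.0604] [-0.1, -0.06, 0.18] rows 1.4
```

Scaled: 0.06 m / 0.8 = 0.075, 0.03 m / 0.8 = 0.0375.

Call:
play_rows(
  motion=[
    [[-0.0025,0,0.0188,0,0,0],[-0.0025,0,0.0375,0,0,0],[-0.0025,0,0.0563,0,0,0],[-0.0025,0,0.0688,0,0,0],[-0.0025,0,0.075,0,0,0],[-0.0025,0,0.075,0,0,0]],
  ],
)

```text
time_s: 27.17
position: [0.6262, -0.1713, 0.0299]
tcp_rot: [[0.041, 0.999, -0.002], [0.999, -0.041, 0.001], [0.001, -0.002, -1.0]]
force: [-0.6, -0.1, 0.4]
opening: 0.894
grasp_force: 0.0
```

Call:
play_rows(
  motion=[
    [[0,0,0,0,0,0],[0,0,0,0,0,0],[0,0,0,0,0,0],[0,0,0,0,0,0],[0,0,0,0,0,0]],
  ],
  fingers=0.0,
)

```text
time_s: 27.58
position: [0.6273, -0.1728, 0.0316]
tcp_rot: [[0.043, 0.999, 0.001], [0.999, -0.043, -0.001], [-0.001, 0.001, -1.0]]
force: [0.6, 0.3, 2.7]
opening: 0.685
grasp_force: 30.0
```

Scaled: -0.06 m / 0.8 = -0.075, -0.03 m / 0.8 = -0.0375.

Call:
play_rows(
  motion=[
    [[0,0,-0.0125,0,0,0],[0,0,-0.0375,0,0,0],[0,0,-0.075,0,0,0],[0,0,-0.075,0,0,0],[0,0,-0.075,0,0,0]],
  ],
)

```text
time_s: 28.0
position: [0.6282, -0.1733, 0.0933]
tcp_rot: [[0.043, 0.999, 0.004], [0.999, -0.043, -0.002], [-0.002, 0.005, -1.0]]
force: [0.3, 0.8, -1.1]
opening: 0.691
grasp_force: 30.0
```

```bash
python3 - <<'E'
from h import *
s=bot.read_state();print(s["position"],s["force"],s["opening"])
go(.509,-.288,.09,5)
E
```

```text
[ 0.62821619 -0.17329162  0.09334047] [ 0.26741787  0.79519643 -1.10317939] 0.6909887401570494
psi now -2.46 row [-0.1197, -0.1142, 0.0031] [0.25, 0.13, -7.46] rows 4.0
```

Scaled: -0.123 m / 0.8 = -0.1538, -0.115 m / 0.8 = -0.1438, -7.5 degrees / 180 = -0.0417.

Call:
play_rows(
  motion=[
    [[-0.025,-0.0225,0,0,0,-0.0111],[-0.0563,-0.0513,0,0,0,-0.0222],[-0.0875,-0.08,0,0,0,-0.0333],[-0.1188,-0.1088,0,0,0,-0.0417],[-0.1438,-0.1313,0,0,0,-0.0417],[-0.1538,-0.1413,0,0,0,-0.0417],[-0.1538,-0.1413,0.0125,0,0,-0.0417],[-0.1538,-0.1413,0.025,0,0,-0.0417]],
  ],
)

```text
time_s: 28.67
position: [0.5088, -0.2908, 0.0701]
tcp_rot: [[-0.086, 0.996, 0.001], [0.996, 0.086, 0.0], [-0.0, 0.001, -1.0]]
force: [-0.3, 0.5, -0.4]
opening: 0.688
grasp_force: 30.0
```

Call:
play_rows(
  motion=[
    [[0,0,0,0,0,0],[0,0,0,0,0,0],[0,0,0,0,0,0]],
  ],
)

```text
time_s: 28.92
position: [0.5094, -0.2893, 0.0701]
tcp_rot: [[-0.09, 0.996, -0.001], [0.996, 0.09, 0.001], [0.001, -0.0, -1.0]]
force: [0.2, -0.0, -1.1]
opening: 0.687
grasp_force: 30.0
```

```bash
python3 - <<'E'
from fit import *
s=bot.read_state();print(s["position"])
go(.509,-.290,.0374,5)
run(dict(cork_tray=[509,-288,95]),("side",))
E
```

```text
[ 0.50937824 -0.28932437  0.07011755]
psi now 5.16 row [-0.0007, -0.0004, 0.0327] [-0.03, -0.04, 0.16] rows 0.8
cork_tray ['side'] [ 517.4 -275.7   98.7] 19.7
```

Scaled: 0.033 m / 0.8 = 0.0413, 0.03 m / 0.8 = 0.0375.

Call:
play_rows(
  motion=[
    [[-0.0013,0,0.0125,0,0,0],[-0.0013,0,0.025,0,0,0],[-0.0013,0,0.0325,0,0,0],[-0.0013,0,0.0375,0,0,0],[-0.0013,0,0.04,0,0,0],[-0.0013,0,0.0413,0,0,0],[-0.0013,0,0.0413,0,0,0]],
  ],
)

```text
time_s: 29.6
position: [0.5084, -0.2914, 0.0377]
tcp_rot: [[-0.088, 0.996, -0.001], [0.996, 0.088, 0.001], [0.001, -0.001, -1.0]]
force: [0.4, 0.4, -1.2]
opening: 0.688
grasp_force: 30.0
```

Call:
play_rows(
  motion=[
    [[0,0,0,0,0,0]],
  ],
)

```text
time_s: 29.68
position: [0.5087, -0.2917, 0.0377]
tcp_rot: [[-0.088, 0.996, 0.0], [0.996, 0.088, -0.0], [-0.0, 0.0, -1.0]]
force: [-0.0, -0.4, 0.0]
opening: 0.692
grasp_force: 30.0
```

Release, lift, move back towards the base and check everything.

Scaled: -0.15 m / 0.8 = -0.1875, -0.12 m / 0.8 = -0.15.

Call:
play_rows(
  motion=[
    [[0,0,0.0005,0,0,0],[0,0,0.0005,0,0,0],[0,0,0.0005,0,0,0],[0,0,-0.0125,0,0,0],[0,0,-0.05,0,0,0],[0,0,-0.1,0,0,0],[0,0,-0.15,0,0,0],[0,0,-0.1875,0,0,0]],
  ],
  fingers=0.07,
)

```text
time_s: 30.35
position: [0.5093, -0.2921, 0.1915]
tcp_rot: [[-0.088, 0.996, 0.003], [0.996, 0.088, -0.002], [-0.003, 0.003, -1.0]]
force: [0.3, -0.1, 0.5]
opening: 0.804
grasp_force: 0.0
```

Scaled: 0.22 m / 0.8 = 0.275, 0.2 m / 0.8 = 0.25.

Call:
play_rows(
  motion=[
    [[0.025,-0.0125,0,0,0,0],[0.075,-0.025,0,0,0,0],[0.125,-0.0375,0,0,0,0],[0.175,-0.05,0,0,0,0],[0.2125,-0.0625,0,0,0,0],[0.25,-0.0625,0,0,0,0],[0.275,-0.0625,0,0,0,0],[0.275,-0.0625,0,0,0,0]],
  ],
)

```text
time_s: 31.02
position: [0.4374, -0.0731, 0.1884]
tcp_rot: [[-0.091, 0.996, -0.002], [0.996, 0.091, 0.002], [0.002, -0.002, -1.0]]
force: [-0.5, -0.5, 0.6]
opening: 0.806
grasp_force: 0.0
```

```bash
python3 - <<'E'
from fit import *
s=bot.read_state();print(s["position"],s["force"])
run(dict(wax_large=[511.2,257.6,92.7],wax_small=[506.8,352.5,92.7],cork=[509,-288,95]))
F={}
for n in("top","side"):
    F[n]=imaging.capture(n)["frame"][:,:,::-1]
g=lambda f,a,b,c,d:cv2.resize(f[a:b,c:d],(395,290),interpolation=2)
cv2.imwrite("pics/fin.png",np.vstack([np.hstack([g(F["top"],165,265,105,241),g(F["side"],100,200,105,241)]),np.hstack([g(F["top"],165,265,290,426),g(F["side"],130,345,215,400)])]))
E
```

```text
[ 0.43744755 -0.07313551  0.18837815] [-0.47799343 -0.50454196  0.59158295]
wax_large ['top'] [512.9 262.1  91.9] 0.39
wax_large ['side'] [510.4 267.5  81.2] 0.83
wax_large ['top', 'side'] [511.7 264.6  87.6] 1.62
wax_small ['top'] [505.6 357.8  91.8] 0.1
wax_small ['side'] [508.8 363.5  91.6] 0.14
wax_small ['top', 'side'] [507.  360.1  91.1] 0.62
cork ['top'] [ 509.6 -292.2   92.4] 1.42
cork ['side'] [ 510.5 -287.3   95.3] 0.05
cork ['top', 'side'] [ 510.1 -288.6   94.1] 1.81
```

View pics/fin.png

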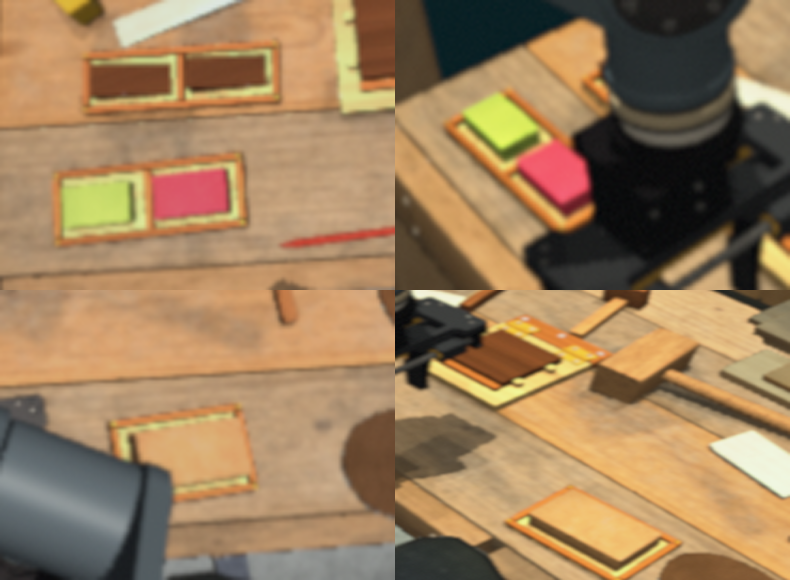

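Everything sits in its bay: green (97,203), pink (190,195), wedge (130,80), cork (195,450), and the board is flat. I'll clear the view and verify heights and fits with a 6 mm floor.

Scaled: 0.3 m / 0.8 = 0.375, 0.14 m / 0.8 = 0.175.

Call:
play_rows(
  motion=[
    [[0.025,-0.0038,-0.0125,0,0,0],[0.075,-0.0113,-0.025,0,0,0],[0.125,-0.0175,-0.0375,0,0,0],[0.175,-0.025,-0.05,0,0,0],[0.225,-0.0325,-0.0625,0,0,0],[0.275,-0.0388,-0.0625,0,0,0],[0.325,-0.0463,-0.0625,0,0,0],[0.375,-0.0538,-0.0625,0,0,0]],
  ],
)

```text
time_s: 32.18
position: [0.3698, 0.2198, 0.2381]
tcp_rot: [[-0.087, 0.996, 0.001], [0.996, 0.087, 0.0], [0.0, 0.001, -1.0]]
force: [0.9, 1.1, 0.2]
opening: 0.806
grasp_force: 0.0
```

Scaled: 0.3 m / 0.8 = 0.375, 0.27 m / 0.8 = 0.3375.

Call:
play_rows(
  motion=[
    [[0.05,-0.0075,0,0,0,0],[0.1,-0.015,0,0,0,0],[0.15,-0.0213,0,0,0,0],[0.2,-0.0288,0,0,0,0],[0.25,-0.0363,0,0,0,0],[0.3,-0.0438,0,0,0,0],[0.3375,-0.05,0,0,0,0],[0.375,-0.0538,0,0,0,0]],
  ],
)

```text
time_s: 32.85
position: [0.3, 0.5149, 0.2373]
tcp_rot: [[-0.089, 0.996, -0.001], [0.996, 0.089, -0.001], [-0.001, -0.001, -1.0]]
force: [-0.5, -0.4, 0.1]
opening: 0.802
grasp_force: 0.0
```

Call:
play_rows(
  motion=[
    [[0,0,0,0,0,0],[0,0,0,0,0,0],[0,0,0,0,0,0],[0,0,0,0,0,0]],
  ],
)

```text
time_s: 33.18
position: [0.3013, 0.5118, 0.2374]
tcp_rot: [[-0.087, 0.996, -0.001], [0.996, 0.087, -0.001], [-0.001, -0.001, -1.0]]
force: [-0.4, -0.3, -0.4]
opening: 0.805
grasp_force: 0.0
```

```bash
python3 - <<'E'
import fit
from fit import *
o=fit.pts
fit.pts=lambda nm,p:o(nm,p)+([0,0,.006] if "tray" not in nm else [0,0,0])
run(dict(wax_large=[511.2,257.6,92.7],wax_small=[506.8,352.5,92.7],cork=[509,-288,95],wax_tray=[509,305,92.7]))
F={n:imaging.capture(n)["frame"][:,:,::-1] for n in("top","side")}
g=lambda f,a,b,c,d:cv2.resize(f[a:b,c:d],(395,290),interpolation=2)
cv2.imwrite("pics/fin2.png",np.vstack([np.hstack([g(F["top"],165,265,105,241),g(F["side"],115,195,115,225)]),np.hstack([g(F["top"],165,265,290,426),g(F["side"],130,230,195,335)])]))
E
```

```text
Traceback (most recent call last):
AttributeError: 'function' object has no attribute 'pts'
```

```bash
python3 - <<'E'
import fit as M
o=M.pts
from h import *
M.pts=lambda nm,p:o(nm,p)+([0,0,.006] if "tray" not in nm else [0,0,0])
M.run(dict(wax_large=[511.2,257.6,92.7],wax_small=[506.8,352.5,92.7],cork=[509,-288,95],wax_tray=[509,305,92.7]))
F={n:imaging.capture(n)["frame"][:,:,::-1] for n in("top","side")}
g=lambda f,a,b,c,d:cv2.resize(f[a:b,c:d],(395,290),interpolation=2)
cv2.imwrite("pics/fin2.png",np.vstack([np.hstack([g(F["top"],165,265,105,241),g(F["side"],115,195,115,225)]),np.hstack([g(F["top"],165,265,290,426),g(F["side"],130,230,195,335)])]))
E
```

```text
wax_large ['top'] [510.8 259.1  92.4] 0.1
wax_large ['side'] [510.8 257.6  92.9] 0.15
wax_large ['top', 'side'] [510.8 258.4  92.6] 0.27
wax_small ['top'] [505.3 356.1  92.6] 0.16
wax_small ['side'] [505.8 357.3  92.3] 0.09
wax_small ['top', 'side'] [505.5 356.6  92.4] 0.26
cork ['top'] [ 507.7 -289.6   95.1] 0.11
cork ['side'] [ 507.6 -289.6   95.6] 0.11
cork ['top', 'side'] [ 507.7 -289.6   95.5] 0.23
wax_tray ['top'] [509.5 304.3  92.7] 0.12
wax_tray ['side'] [511.3 312.6  93.2] 7.45
wax_tray ['top', 'side'] [510.4 306.9  93. ] 7.96
```

View pics/fin2.png

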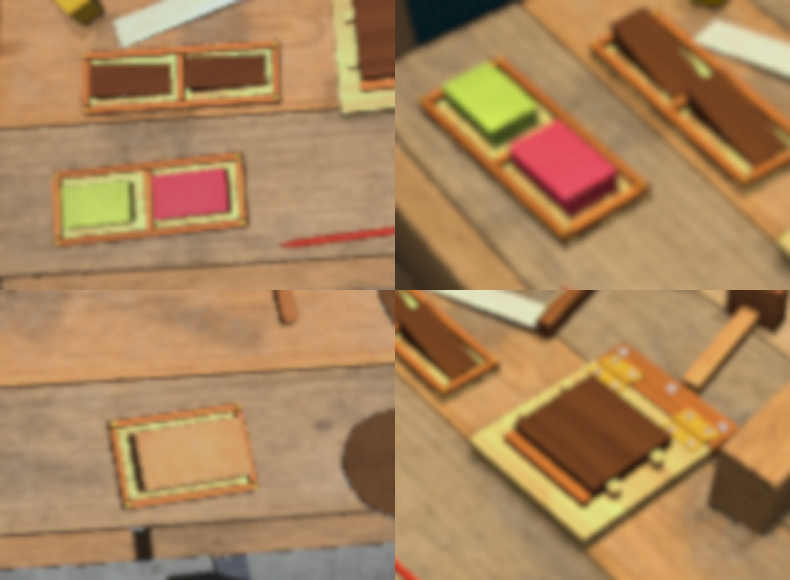

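All four pieces lie flat in their bays (fits agree to 1–2 mm with the 6 mm floor, green 4 mm off centre with 8 mm to spare), the board is flat and the arm is clear. Handing in.

```bash
python3 -c "
from rig import bot
print(bot.hand_in())"
```

```text
the job is handed in; nothing more can be done
None
```

The job is handed in at about 33 s: I eased the wedge out, the board came down flat, and the wedge, cork and both wax blocks lie released in their bays; the hand-in gave no verdict.

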